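# Sweep bottle caps through the gate of a cap feeder

### The job

Load the cap feeder: with the fingertips, push the three loose white screw caps one at a time across the feeder's tray and through its narrow gate, until all three lie flat in the lane behind it, each wholly past the gate. Only slide the caps along the floor, never lift or tip them, and leave the small jar standing in the tray and the beaker and bottle beside it where they are.

Things in the scene. Friction and masses are not known exactly. Their poses are not given: they have to be found in the camera images.
- feeder: Fixed bench-top cap feeder: tray (yard), gate, lane and white dispenser housing in a row. Origin on the work surface under the gate's middle, z up, +y from the yard through the gate into the lane. Flat dark steel floor 8 mm above the work surface; bright metal walls 6 mm thick, 14 mm tall above the floor. Distances in the other entries are along these axes.
- gate (a point): Middle of the gate, on the floor (0, 0, 8 mm in the feeder's frame). The gate is 50 mm wide (x -25 to 25 mm) in the yard's wall at y = 0. Two 45 degree funnel wings lead in, from x = +-43, y = -18 mm to x = +-25, y = 0. Axes as the feeder's. A cap is wholly past the gate when its centre is 19 mm beyond y = 0.
- yard (a point): Middle of the yard's floor, at (0, -117.5, 8 mm) in the feeder's frame. Inside its low walls the yard is x -125 to 125 mm, y -235 to 0 mm. Axes as the feeder's.
- lane_end (a point): Foot of the stop wall that closes the lane, at (0, 154, 8 mm) in the feeder's frame. The lane runs from the gate to here: 50 mm wide, open above, same floor level, room for three caps in single file; a cap in it may be pushed on by the next. Just behind stands the housing: 210 mm along x, 150 mm along y, 100 mm tall, with a 30 mm knob on top.
- cap_a: White plastic bottle screw cap, a plain disc 38 mm across and 20 mm tall, closed top up, about 14 g, loose; origin at the centre of its underside, z up (its yaw means nothing). Starts in the yard; the three caps are alike and slide freely when pushed at the side.
- cap_b: White plastic bottle screw cap, a plain disc 38 mm across and 20 mm tall, closed top up, about 14 g, loose; origin at the centre of its underside, z up (its yaw means nothing). Starts in the yard; the three caps are alike and slide freely when pushed at the side.
- cap_c: White plastic bottle screw cap, a plain disc 38 mm across and 20 mm tall, closed top up, about 14 g, loose; origin at the centre of its underside, z up (its yaw means nothing). Starts in the yard; the three caps are alike and slide freely when pushed at the side.
- jar: Small closed amber glass jar, 32 mm across, 45 mm tall, standing loose in the back part of the yard (about 200 mm before the gate); origin at the centre of its underside. Bystander.
- beaker: Empty glass beaker, 72 mm across, 100 mm tall, on the work surface to the right of the feeder; origin at the centre of its underside. Bystander.
- reagent: Closed amber reagent bottle, 68 mm across, 160 mm tall, on the work surface to the right of the feeder; origin at the centre of its underside. Bystander.
There are look-alikes about, which are no part of the job. Leave any green look-alike of the cap_c alone. What is shaped like the cap_b but blue is not meant.

How it is judged:
By the outcome, as a careful person would: the job done as asked, in the order asked, and still so for the second after the job is handed in, with the robot touching nothing.
It also fails if it takes over 66 s, if anything falls off the work surface, if the arm or the gripper's body presses on something with over 40 N, if the wrist force passes 120 N, or if a joint passes its speed limit or range.

### The arm

A 6-joint arm with a two-finger parallel gripper is mounted at the origin on the work surface. World frame = base frame: x ahead of the robot, y to its left, z up, the work surface at z = 0. Lengths are in m, angles in rad, forces in N, time in s.
With the tool pointing down it reaches from about 0.2 to 0.875 m from the base axis. Payload 3.4 kg.
Tool frame: the origin (TCP) lies between the finger pads; the fingertips stand 25 mm ahead of it and the grasp point (between the pads) lies 6 mm ahead of it (r.nose_length is the z of the fingertips in the tool frame, in m); z points along the fingers, x is the direction in which the jaws open and shut, and the axes are right-handed (so a half turn about z gives the same grasp; the last joint's range is limited). The gripper opens to 94 mm and grips with 3 to 60 N. Pads are 16 mm wide; open, the fingers measure 119 mm over their backs; the gripper's body (75 mm by 177 mm) begins 78 mm behind the grasp point.
Start: joints at [1.032, 0.276, 1.505, -0, 1.361, -0.121], TCP at [0.233, 0.526, 0.23] pointing down, gripper open.
Joint ranges: [-2.89, 2.89], [-0.75, 2.08], [0.22, 2.7], [-1.18, 4.32], [0.11, 2.71], [-2.7, 2.7]. Speed limits (rad/s): [2.57, 2.57, 3.14, 3.14, 3.14, 3.14].

### API

Orientations are given as a unit quaternion [w, x, y, z].
In Python, from plant import r, gripper_to, inverse_kinematics, vision, models, telemetry gives the robot as it stands. Calls block until the motion is done:
- r.move_to(position, orientation): joint-space move of the TCP to a pose.
- r.move_l(position, rot=None, vel=0.15, guard=None): straight line of the TCP; rot=None keeps the orientation; vel is the mean speed in m/s. With guard (N) it stops when the force on the tool has changed by that much, and returns True; else False.
- r.movej(angles): joint-space move.
- gripper_to(opening, f_grip=None): finger opening in m; f_grip is the grip in N (None keeps the last); returns when the fingers have stopped.
- r.hold(seconds).
- inverse_kinematics(position, orientation): joint angles nearest the present ones, or None.
- vision.snapshot(name): name is "side" or "top" or "wrist"; returns the picture (420x560x3 uint8, red, green, blue); there is no depth.
- vision.get_calibration(name): a dict with "fx", "fy", "cx", "cy" (pixels), "position" and "orientation" of the camera in the world. Camera axes: x right, y down, z forward; pixel columns grow to the right and rows downward; lengths in m; the calibration is good to about 2 mm. A picture is of the moment at which its call begins: read the wrist's pose just before it. get_calibration takes no time and is no camera call; for the wrist camera it gives the pose at the moment of the call.
A pose or a line that the arm cannot do raises r.PlanningError and nothing moves.
- r.sign_off(): hands the job in, once; it reports no verdict.
Trained networks look in the newest picture that a camera, given by its name, has taken for a name from the list of things; names that differ only in an ending like _2 or _b are one class to them, and where a whole thing is asked for, a point or a joint stands for the part that bears it (a point fixed in the world has none). Each returns a list of dicts, best first, with "score" (0 to 1); they miss things now and then, are a little off and sometimes report something else, mostly with a low value. They report only what shows in the picture. A call takes as long as a camera call. They do not tell look-alikes from the thing itself.
- models.boxes_of(thing, camera): "at" ([x, y, z] in m, in world coordinates, good to about 4 mm: the middle of the surface that is visible of it).
- models.regions_of(thing, camera): "pixels" (420x560 bool, what is visible of it).
- models.mark_of(thing, camera): "at" ([x, y, z] in m, in world coordinates, good to about 4 mm: a listed point, or the origin of a listed thing).
Readings, each from a call of its own:
- telemetry.current_t(): time.
- telemetry.current_joints(): joint angles.
- telemetry.current_dq(): joint speeds.
- telemetry.current_joint_efforts(): joint torques, N m.
- telemetry.current_ee_pos(): TCP position.
- telemetry.current_tool_rot(): TCP orientation.
- telemetry.current_wrist_force(): force on the tool from outside, world axes, zero at the start.
- telemetry.current_torque(): the same for the moment, N m.
- telemetry.current_opening(): finger opening in m.
Only numpy, scipy, OpenCV 4.12 (cv2) and the standard library are available. Lean on these libraries where they do the work, as an engineer would, in place of code of your own. Each camera call takes 0.05 s, during which the arm holds its last target. There are 200 camera calls.

## Working session

There is one attempt and no reset: what is moved stays moved. The work goes in short steps, each a Python script; the robot and the scene stay as the last script left them, time stands still between calls to the robot, and variables do not carry over. Pictures are saved under pics/ and viewed, about 8 in all and at most 12, crops included, and the job is handed in when it is done.

```bash
mkdir -p pics; ls
python3 - <<'E'
from plant import r, vision, models, telemetry
import cv2, numpy as np
for c in ["top","side"]:
    im=vision.snapshot(c); cv2.imwrite(f"pics/{c}0.png",im[:,:,::-1])
    print(c,{k:np.round(v,4).tolist() for k,v in vision.get_calibration(c).items()})
    for t in ["cap_a","jar","beaker","reagent","gate","yard","lane_end","feeder"]:
        print(t,[(np.round(d["at"],4).tolist(),round(d["score"],2)) for d in models.mark_of(t,c)])
print(telemetry.current_t(),telemetry.current_tool_rot(),r.nose_length)
E
```

```text
pics
top {'fx': 407.5743, 'fy': 407.5743, 'cx': 281.498, 'cy': 199.9398, 'position': [0.5059, -0.0773, 1.1312], 'orientation': [0.0179, -0.7043, 0.7087, -0.0362]}
cap_a [([0.8205, -0.0243, -0.0005], 0.67), ([0.6607, 0.1889, -0.0024], 0.66), ([0.5656, -0.0494, 0.008], 0.58), ([0.3506, -0.0728, 0.0062], 0.57), ([0.62, -0.0288, 0.0089], 0.45), ([0.7776, -0.1062, 0.0009], 0.43)]
jar [([0.606, -0.1561, 0.0038], 0.65)]
beaker [([0.6042, -0.4254, -0.0007], 0.93)]
reagent [([0.4133, -0.444, -0.0], 0.67)]
gate [([0.5386, 0.0284, 0.008], 0.86)]
yard [([0.5674, -0.0818, 0.0087], 0.94)]
lane_end [([0.4979, 0.1792, 0.0048], 0.92)]
feeder [([0.532, 0.0341, -0.0015], 0.95)]
side {'fx': 501.6575, 'fy': 501.6575, 'cx': 284.8241, 'cy': 212.1447, 'position': [0.5526, -0.7998, 0.914], 'orientation': [-0.3393, 0.9405, -0.0183, 0.0049]}
cap_a [([0.4986, -0.0849, 0.0084], 0.79), ([0.5613, -0.0459, 0.0068], 0.78), ([0.7735, -0.1041, 0.0004], 0.77), ([0.8218, -0.0231, -0.0023], 0.65), ([0.6629, 0.1868, -0.0016], 0.6), ([0.6201, -0.0294, 0.0067], 0.58), ([0.3532, -0.0648, 0.0013], 0.49), ([0.6059, -0.4196, -0.0028], 0.41), ([0.5008, 0.1806, 0.0041], 0.36)]
jar [([0.6096, -0.1641, 0.0085], 0.67)]
beaker [([0.4184, -0.4401, 0.002], 0.71), ([0.6024, -0.4214, -0.0021], 0.62)]
reagent [([0.4175, -0.44, 0.0017], 0.77), ([0.5633, -0.0479, 0.0064], 0.42)]
gate [([0.5388, 0.0321, 0.0066], 0.84)]
yard [([0.5671, -0.0788, 0.0074], 0.62)]
lane_end [([0.5034, 0.1788, 0.009], 0.61)]
feeder [([0.4999, 0.1791, 0.0065], 0.69), ([0.5364, 0.0298, -0.0033], 0.58), ([0.6055, -0.164, 0.0095], 0.52)]
0.9 [-8.72899985e-06  8.38375678e-01  5.45092855e-01  4.72151427e-05] 0.025
```

View pics/top0.png

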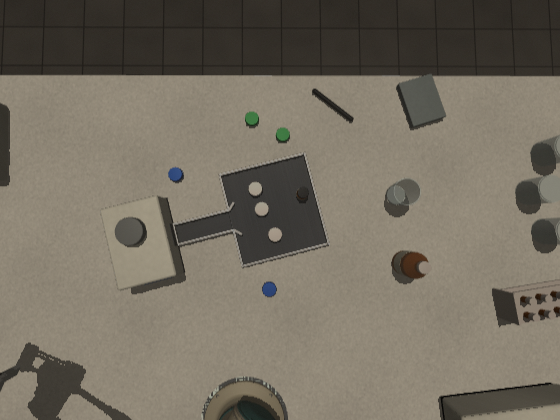

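View pics/side0.png

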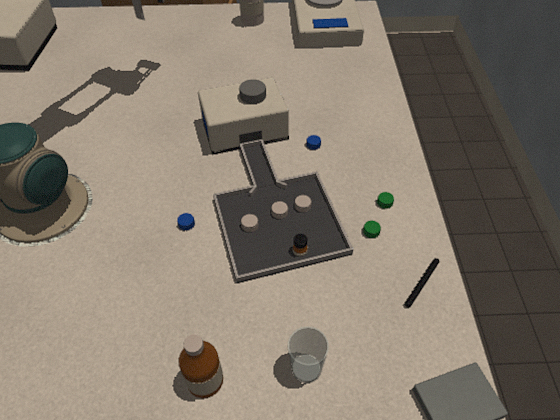

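Three white caps lie in the yard at top-view pixels (255,188), (261,209) and (275,235). The jar is at (303,195), and the blue and green look-alikes are outside the tray. I'll go above the yard and refine the positions with the wrist camera.

```bash
cat > h.py <<'E'
from plant import r, gripper_to, inverse_kinematics, vision, models, telemetry
import cv2, numpy as np, json, os
F=json.load(open('F.json')) if os.path.exists('F.json') else dict(o=[.5387,.030],yaw=np.radians(14.4))
def axes(): c,s=np.cos(F['yaw']),np.sin(F['yaw']); return np.array([[c,-s],[s,c]])
def W(x,y): return np.array(F['o'])+axes()@np.array([x,y])/1000     # feeder mm -> world
def L(p): return axes().T@(np.array(p[:2])-F['o'])*1000            # world -> feeder mm
def q(deg): a=F['yaw']+np.radians(deg); return [0,np.cos(a/2),np.sin(a/2),0]  # jaw angle from feeder x
def P(x,y,z): return [*W(x,y),z]
def rnd(l): return [(np.round(L(d["at"]),1).tolist(),round(d["at"][2],3),round(d["score"],2)) for d in l]
def pix(cal,p):
    from scipy.spatial.transform import Rotation as R
    w,x,y,z=cal['orientation']; c=R.from_quat([x,y,z,w]).inv().apply(np.array(p)-cal['position'])
    return cal['fx']*c[...,0]/c[...,2]+cal['cx'],cal['fy']*c[...,1]/c[...,2]+cal['cy']
def draw(im,cal):
    im=im[:,:,::-1].copy()
    pts=[(-125,-235,22),(125,-235,22),(125,0,22),(25,0,22),(25,154,22),(-25,154,22),(-25,0,22),(-125,0,22)]
    u,v=pix(cal,np.array([P(a,b,c/1000) for a,b,c in pts]))
    cv2.polylines(im,[np.int32(np.c_[u,v]*16+.5)],True,(0,0,255),1,cv2.LINE_AA,4)
    return im
E
python3 - <<'E'
from h import *
r.move_to(P(0,-110,.33),q(0))
print(telemetry.current_t(), telemetry.current_joints())
cal=vision.get_calibration("wrist"); im=vision.snapshot("wrist")
cv2.imwrite("pics/w1.png",draw(im,cal))
for t in ["cap_a","jar","gate","yard","lane_end","feeder"]: print(t,rnd(models.mark_of(t,"wrist")))
print(cal)
E
```

```text
3.3667 [-2.54895164e-01  2.32390359e-01  1.32400477e+00  3.76145965e-04
  1.58544203e+00 -5.07515715e-01]
cap_a [([158.8, 122.9], -0.001, 0.95), ([195.3, -194.1], -0.003, 0.77), ([-206.8, -48.8], 0.002, 0.75), ([-70.6, -98.1], 0.009, 0.71), ([8.8, -82.7], 0.009, 0.64), ([64.0, -79.8], 0.009, 0.62), ([259.9, -114.1], -0.001, 0.62)]
jar [([19.4, -204.1], 0.009, 0.93)]
gate [([2.5, 1.9], 0.003, 0.62)]
yard [([2.2, -111.9], 0.007, 0.77)]
lane_end []
feeder [([-0.1, -2.9], -0.001, 0.95)]
{'fx': 315.1052877871184, 'fy': 315.1052877871184, 'cx': 284.84714046063425, 'cy': 206.88671999661787, 'position': array([ 0.54775708, -0.01280983,  0.48525469]), 'orientation': array([0.11301397, 0.98558246, 0.12509273, 0.0143827 ])}
```

View pics/w1.png

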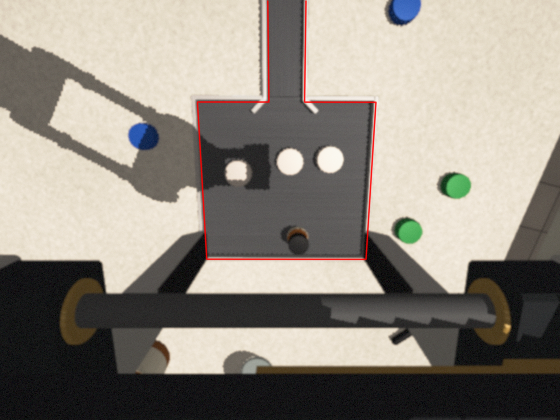

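```bash
cat >> h.py <<'E'
def caps(name=None):
    """white discs seen from the wrist, in feeder mm, image warped to the caps' top plane (1 px = 0.5 mm)"""
    cal=vision.get_calibration("wrist"); im=vision.snapshot("wrist")
    q4=[(-125,-235),(125,-235),(125,160),(-125,160)]
    u,v=pix(cal,np.array([P(a,b,.028) for a,b in q4]))
    d=np.float32([((a+125)*2,(160-b)*2) for a,b in q4])
    w=cv2.warpPerspective(im,cv2.getPerspectiveTransform(np.float32(np.c_[u,v]),d),(500,790))
    if name: cv2.imwrite(name,cv2.resize(w[:,:,::-1],None,fx=.75,fy=.75))
    m=cv2.morphologyEx((w.min(2)>95).astype(np.uint8),cv2.MORPH_OPEN,np.ones((15,15)))
    n,_,st,c=cv2.connectedComponentsWithStats(m)
    out=[]
    for s,_ in zip(st[1:],c[1:]):
        if 50<s[2]<100 and 50<s[3]<100: out.append([round((s[0]+s[2]/2)/2-125,1),round(160-(s[1]+s[3]/2)/2,1),(s[2]/2,s[3]/2)])
    return out
ZP=.038; OFF=25.2
def push(h,pts,jaw,gap=12,up=.10,vel=.1):
    """heading h (deg, feeder frame); pts: cap centres from its present place on"""
    d=np.array([np.cos(np.radians(h)),np.sin(np.radians(h))])
    pts=[np.array(p)-OFF*d for p in pts]; s=pts[0]-gap*d
    r.move_to(P(*s,up),q(jaw)); r.move_l(P(*s,ZP),vel=.12)
    for p in pts[1:]:
        if r.move_l(P(*p,ZP),vel=vel,guard=12): print("guard at",L(telemetry.current_ee_pos())); break
    e=L(telemetry.current_ee_pos())-5*d
    r.move_l(P(*e,ZP),vel=.08); r.move_l(P(*e,up),vel=.2)
    print("t",telemetry.current_t(),"F",np.round(telemetry.current_wrist_force(),1))
def look(name=None):
    r.move_to(P(0,-110,.33),q(0)); print("caps",caps(name))
E
python3 - <<'E'
from h import *
print(caps("pics/c0.png"))
gripper_to(.016)
push(90,[(6.5,-82),(0,-40),(0,26)],0)
look("pics/c1.png")
for t in ["cap_a","jar"]: print(t,rnd(models.mark_of(t,"wrist")))
print(telemetry.current_t(),telemetry.current_opening())
E
```

```text
[[np.float64(64.2), np.float64(-80.2), (np.float64(41.5), np.float64(42.5))], [np.float64(6.2), np.float64(-83.5), (np.float64(41.5), np.float64(41.0))], [np.float64(-71.8), np.float64(-96.2), (np.float64(32.5), np.float64(31.5))]]
t 8.8083 F [-0.2 -0.8 -0.7]
caps [[np.float64(-1.8), np.float64(29.5), (np.float64(39.5), np.float64(44.0))]]
cap_a [([-69.8, -99.5], 0.009, 0.95), ([2.5, 30.6], 0.007, 0.87), ([192.5, -195.3], -0.003, 0.83), ([-210.5, -51.3], -0.001, 0.76), ([67.4, -81.8], 0.006, 0.67), ([258.0, -118.0], -0.002, 0.64), ([159.0, 126.3], -0.0, 0.61)]
jar [([17.6, -203.5], 0.009, 0.59)]
9.95 0.016228591223991676
```

View pics/c1.png

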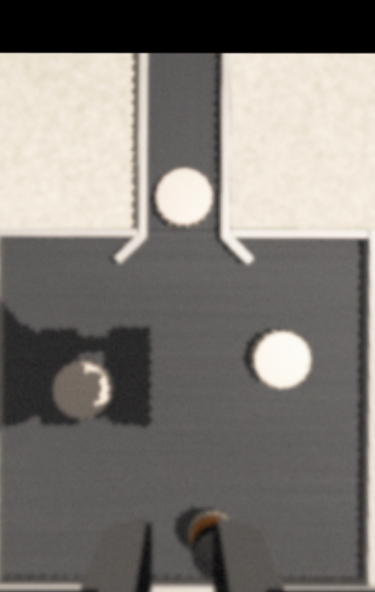

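First cap is through, lying in the lane at warp pixel (183,196). The right cap is at (282,359), about (63.5,-79.5) mm in the feeder frame, and the left one at (82,388), about (-70.5,-98.5). The jar hasn't moved.

Run:
```python
from h import *
push(180,[(63.5,-79.5),(0,-79.5)],-90)
look("pics/c2.png"); print(rnd(models.mark_of("cap_a","wrist")))
```

```text
t 13.725 F [-0.7  1.  -0.5]
caps [[np.float64(-2.2), np.float64(-79.8), (np.float64(39.5), np.float64(42.5))]]
[([158.3, 122.8], -0.001, 0.95), ([256.2, -119.6], 0.002, 0.78), ([-4.4, -78.5], 0.008, 0.75), ([-209.2, -48.1], -0.0, 0.73), ([195.9, -194.9], -0.001, 0.65), ([1.3, 29.0], 0.01, 0.64), ([-74.0, -103.7], 0.01, 0.61), ([0.2, 2.3], 0.007, 0.31)]
```

View pics/c2.png

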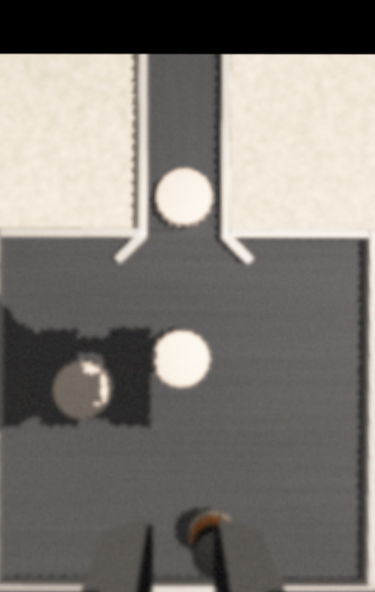

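The second cap now sits in line with the gate at pixel (182,359), about (-3,-79) mm. Next I push it through, then move the third sideways into line.

Run:
```python
from h import *
push(90,[(-3,-79.5),(0,-40),(0,26)],0)
push(0,[(-70.5,-98.5),(0,-98.5)],-90)
look("pics/c3.png"); print(rnd(models.mark_of("cap_a","wrist")))
```

```text
t 19.05 F [-0.1 -0.5 -0.5]
t 22.5917 F [-0.3  0.  -1.4]
caps [[np.float64(2.2), np.float64(-98.8), (np.float64(41.5), np.float64(42.5))]]
[([0.1, 28.2], 0.007, 0.91), ([-206.3, -49.6], 0.001, 0.9), ([255.5, -116.2], -0.0, 0.86), ([159.8, 125.7], -0.001, 0.78), ([0.7, 67.0], 0.007, 0.76), ([-2.3, -95.8], 0.008, 0.64), ([195.6, -194.9], -0.001, 0.57)]
```

View pics/c3.png

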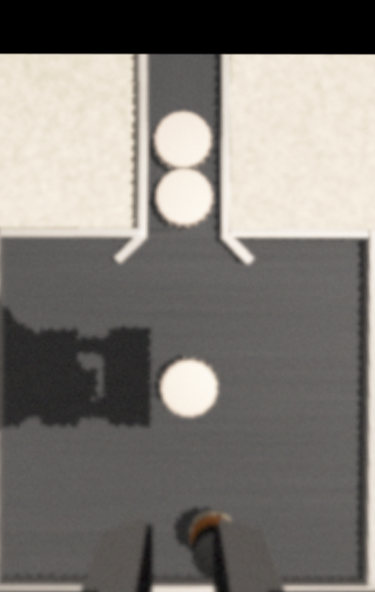

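Two caps are in the lane at pixels (183,139) and (184,197). The third is at (189,388), about (1.5,-98.5) mm. Next is the last push.

Run:
```python
from h import *
push(90,[(1.5,-98.5),(0,-50),(0,28)],0)
look("pics/c4.png"); print(rnd(models.mark_of("cap_a","wrist")),rnd(models.mark_of("jar","wrist")))
im=vision.snapshot("side")
cv2.imwrite("pics/s4.png",cv2.resize(im[100:400,150:400,::-1],None,fx=2,fy=2))
print("side",rnd(models.mark_of("cap_a","side")),rnd(models.mark_of("jar","side")),telemetry.current_t())
```

```text
t 28.075 F [-0.2  1.1 -0.4]
caps []
[([-4.7, 28.6], 0.009, 0.95), ([159.5, 123.4], -0.003, 0.94), ([257.7, -117.0], -0.002, 0.89), ([-1.2, 72.8], 0.01, 0.84), ([194.0, -196.8], -0.003, 0.77), ([0.0, 107.1], 0.008, 0.76), ([-0.2, -112.2], 0.009, 0.18)] [([18.8, -201.4], 0.012, 0.66), ([0.2, 2.7], 0.005, 0.55)]
side [([-6.1, 109.8], 0.007, 0.7), ([193.9, -188.6], 0.002, 0.7), ([-4.7, 69.9], 0.005, 0.67), ([161.6, 120.8], -0.001, 0.63), ([-1.8, 29.8], 0.006, 0.58), ([260.4, -120.3], -0.001, 0.52), ([-202.9, -47.3], 0.002, 0.5)] [([18.7, -203.9], 0.004, 0.51), ([-6.5, 109.9], 0.006, 0.42)] 29.375
```

View pics/c4.png

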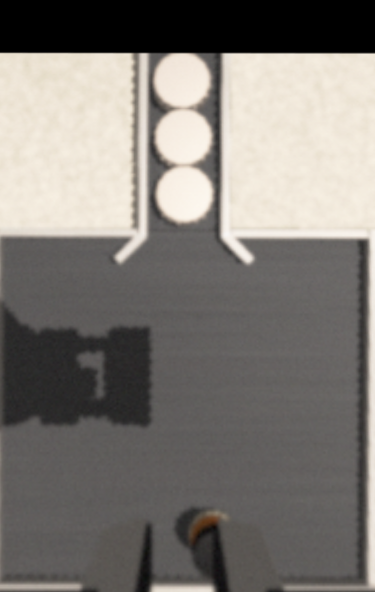

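View pics/s4.png

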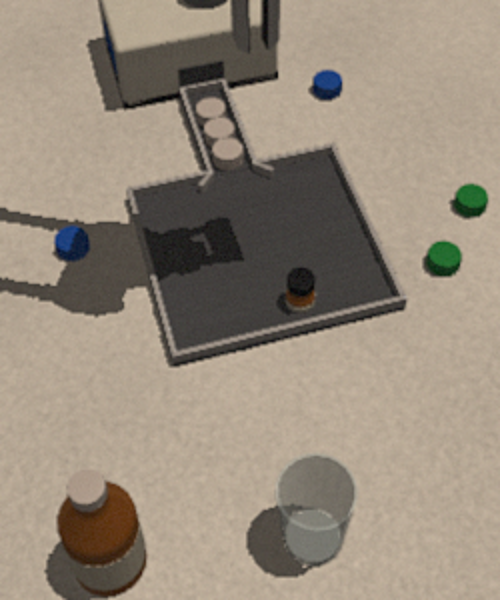

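All three caps lie flat in the lane, at warp pixels (182,80), (184,137) and (184,194). The nearest has its centre about 29 mm past the gate, and 19 mm is enough. The jar, beaker and bottle are where they started.

```bash
python3 -c "
from plant import r
r.sign_off()"
```

```text
the job is handed in; nothing more can be done
```

All three white caps are in the lane behind the gate, lying flat in single file, and the job is handed in. I slid them one at a time with the fingertips set 16 mm apart. The two outer caps were first pushed sideways into line with the gate.

- **Caps:** in the last wrist and side pictures their centres are about 29, 70 and 108 mm past the gate, so even the nearest clears the 19 mm needed.
- **Bystanders:** the jar reads the same place as before, within measurement error. The beaker and bottle look unmoved in the side picture, but I didn't re-measure them.
- **Look-alikes:** the blue and green caps read the same places as before.
- **Limits:** the clock was at about 29 s of the 66 s allowed. No push hit its 12 N force stop.
- **A check that failed:** my own white-disc detector found no caps in the final picture. They touch each other, so it likely read them as one shape. The final check therefore rests on the trained networks and on the pictures themselves, which agree.

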